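Unlock the nozzle slide and run it home

ROBOT

A 6-joint arm with a two-finger parallel gripper is mounted at the origin on a cart in front of the work surface, level with it; the furniture and walls round the work are solid. World frame = base frame: x ahead of the robot, y to its left, z up, the work surface at z = 0. Lengths are in mm, angles in rad, forces in N, time in s.
With the tool pointing down it reaches from about 275 to 1000 mm from the base axis. Payload 8.4 kg.
Tool frame: the origin (TCP) lies midway between the tips of the shut fingers; the grasp point (between the pads) lies 19 mm behind it; z points along the fingers, y is the line along which they close (so a half turn about z gives the same grasp; the last joint's range is limited). The gripper opens to 85 mm and grips with 20 to 120 N. Pads are 22 mm wide; open, the fingers measure 114 mm over their backs; the gripper's body (76 mm by 85 mm) begins 54 mm behind the grasp point. The pads swing forward as they close: fully open they stand 13 mm farther back than shut.
Start: joints at [-0.002, 0.353, 1.633, -0, 1.155, -0.002], TCP at [625.002, -0, 231.281] pointing down, gripper open.
Joint ranges: [-2.63, 2.63], [-0.92, 2.1], [0.06, 2.66], [-1.3, 4.44], [0, 2.69], [-3.02, 3.02]. Speed limits (rad/s): [2.22, 2.22, 2.79, 3.14, 3.14, 3.14].

INTERFACE

Orientations are given as [roll, pitch, yaw] about the fixed x, y, z axes, in that order (R = Rz(yaw) Ry(pitch) Rx(roll)).
In Python, from rig import r, imaging gives the robot as it stands. The module is installed in compiled form; this text tells all that it offers.
- The arm moves only by the tool arm_command, never from a script. Its argument "deltas" is a list of rows, each an object of numbers: "hand": the finger opening in mm, from 0 to 85.4; "tx", "ty", "tz": the shift along the tool's x, y, z in mm; "wx", "wy", "wz": the turn, a rotation vector about the tool's x, y, z in rad. A call has 1 to 8 rows; each row shifts and turns the commanded pose from where the row before left it, along the tool's axes as they then stand; what a row does not reach is not made up. A row lasts 1/8 s, in which the tool goes at most 62.5 mm and 10.7 degrees, less where a joint would pass 70% of its speed; a pose out of reach is approached as far as the arm can. A call with a gripper value outside its range is refused whole. The fingers move at their own pace and stop on an object; "squeeze" is the grip in N (left out, the last holds). Time passes only in rows, so rows that do not move let the fingers close. It gives the time, the measured TCP pose, the force, the opening and the grip force at its end, in the units of the state.
- r.sense(): the state, without advancing time (a new reading comes with each control period).
- imaging.grab_frame(name): name is "scene" or "side" or "wrist"; returns a dict with "image" (480x640x3 uint8, red, green, blue), "mtx" (3x3 intrinsics, pixels), "world_to_cam" (4x4, takes a point from world to camera coordinates). Camera axes: x right, y up, looking along -z (the intrinsics and any distortion apply to the point x, -y, -z); pixel columns grow to the right and rows downward; lengths in mm; the calibration is good to about 2 mm. A picture is of the moment at which its call begins. There is no depth.
- r.sign_off(): hands the job in; it is judged then, once.
The state is a dict: "clock": time; "qpos": joint angles; "qvel": joint speeds; "joint_efforts": joint torques, N m; "eef_pos": TCP position; "tcp_rot": TCP orientation; "contact_force": force on the tool from outside, world axes, zero at the start; "wrist_torque": the same for the moment, N m; "opening": opening from 0.0 (shut) to 1.0 (fully open); "grasp_force": force on a finger pad.
Only numpy, scipy, OpenCV 4.12 (cv2) and the standard library are available. Lean on these libraries where they do the work, as an engineer would, in place of code of your own. Each camera call takes 0.05 s, during which the arm holds its last target. There are 200 camera calls.

TASK

Bring the nozzle to its test position: with a fingertip press the lock button on the carriage down and keep it down while you push the carriage all the way to the stop block, then let the button come up again so that the carriage is locked there. Pick nothing up, and leave the loose parts on the worktop where they are.

Things in the scene. Friction and masses are not known exactly. Their poses are not given: they have to be found in the camera images.
- slide: Fixed slide of aluminium and steel, base 230x96 mm, turned up to 20 degrees either way. Origin under the middle of the base plate, on the worktop. Its x runs along the guide rods in the direction of travel, from the low end block (46 mm high) to the stop block (82 mm high, with an open notch on its right for the nozzle; inner face at x = +97 mm); y to the left of the travel, z up.
- carriage (a joint): Travel in m along the slide's x: 0 at the low end block, 0.110 against the stop block. Aluminium block 84 mm long, 92 wide, top 44 mm above the worktop; a nozzle holder (top at about 72 mm) is clamped on its right half. It starts near 0, locked by a tooth on the button (under 1 mm of play). Button down: it slides with about 1.5 N plus 12 N per m/s and stays where left.
- lock_button (a joint): How far the lock button is pressed down, m: 0 up, 0.006 fully down. Spring return: about 2.5 N starts it, 4 N holds it at 3 mm, 5.5 N fully down. Its tooth leaves the rack below the carriage once it is pressed over 3 mm; let go on the way, it drops back into one of the rack gaps, every 10 mm. The last gap takes it from 0.106 to 0.110 of travel.
- button_top (a point): Middle of the top of the lock button, moving with it: a ribbed flat steel key, 40 mm along the travel, 34 mm wide, on the left half of the carriage. Its top is 54 mm above the worktop when up, 48 mm when fully down (the carriage top lies at 44 mm). The nozzle holder's near side is about 35 mm to the right of this point.
- finger_rest (a point): Middle of the rear face of the dark upright finger rest on the carriage, 34 mm wide, top 78 mm above the worktop, standing at the leading (stop side) end of the button, 22 mm ahead of the button's middle: a fingertip pressing the button can push the carriage along against it.
- carriage_front (a point): Point on the front face of the carriage (the face that meets the stop), 32 mm above the worktop, in line with the button; it lies 54 mm ahead of the button's middle.
- stop_face (a point): The point on the stop block's inner face which carriage_front meets at the end of travel.
- nozzle_tester: Equipment, not part of the job, always in the same place: tall hand pump with a gauge between the robot's straight-ahead and the slide. Its column stands at about x 0.44, y 0.16 (gauge up to 0.5 m high), its lever runs from there towards the robot's left, to about x 0.10, y 0.26, at heights 0.17 to 0.30 m. Swing across above it.
- plunger_1: Bystander: dark pump plunger, 27 mm across, 50 mm tall, standing, near the slide; loose. Origin at the centre of its underside.
- spring_1: Bystander: dark coil spring, 30 mm across, 54 mm tall, standing, near the slide; loose. Origin at the centre of its underside.
- tappet_1: Bystander: bright roller tappet, 41x30 mm, 34 mm tall, standing, near the slide; loose. Origin at the centre of its underside.
- seat_1: Bystander: dark valve seat, 26 mm across, 14 mm tall, near the slide; loose. Origin at the centre of its underside.
- cap_1: Bystander: brass-coloured round cap, 39 mm across, 13 mm tall, near the slide; loose. Origin at the centre of its underside.
- feeler_gauge: Bystander: feeler gauge, 16x95 mm, 11 mm tall, lying, on the worktop to the right; loose. Origin at the centre of its underside.
- marker: Bystander: white paint marker, 15x127 mm, lying, on the worktop to the right; loose. Origin at the centre of its underside.

How it is judged (in metres and radians):
On the way, in this order (a step that is already met when the one before it is completed fails the run):
1. the lock button is pressed down, the carriage still short of the stop (value of joint lock_button above 0.003 m and value of joint carriage below 0.09 m and contact force between the fingers and lock_button above 0.5 N), for 0.1 s.
2. the carriage is against the stop with the button still held down (value of joint carriage above 0.107 m and value of joint lock_button above 0.002 m), for 0.1 s.
At the end, for the whole second after the job is handed in: The carriage rests within 4 mm of the end of its travel and the lock button is up (within 1 mm), so that it is locked; bystanders within 15 mm of where they stood (value of joint carriage above 0.106 m and value of joint lock_button below 0.001 m and velocity of joint carriage between -0.005 and 0.005 m/s and distance of each of plunger_1, spring_1, tappet_1, seat_1, cap_1, feeler_gauge, marker from where it was at the start of the episode below 0.015 m); the robot touches nothing.
It fails at once if the carriage is moved along with its lock button up (value of joint lock_button below 0.001 m and (velocity of joint carriage above 0.02 m/s or velocity of joint carriage below -0.02 m/s) and value of joint carriage between 0.004 and 0.104 m).
It fails at once if a loose part on the worktop is lifted or moved by more than 15 mm (distance of any of plunger_1, spring_1, tappet_1, seat_1, cap_1, feeler_gauge, marker from where it was at the start of the episode above 0.015 m).
It also fails if it takes over 48 s, if anything falls off the work surface, if the arm or the gripper's body presses on something with over 40 N, if the wrist force passes 120 N, or if a joint passes its speed limit or range.

## Working session

There is one attempt and no reset: what is moved stays moved. The work goes in short steps, Python scripts to look and compute and a tool call to move; the robot and the scene stay as the last step left them, time stands still between calls to the robot, and variables do not carry over. Pictures are saved under pics/ and viewed, at most 14 in all, crops included, and the job is handed in when it is done.

Besides the shell and the picture viewer there is one more tool, called by a JSON object that holds its "api" and its "payload". arm_command: Moves the arm, as the interface text tells. Its arguments: {"type":"object","properties":{"deltas":{"type":"array"},"squeeze":{"type":"number"}},"required":["deltas"]}

```bash
mkdir -p pics
cat > h.py <<'E'
import numpy as np, cv2
from rig import r, imaging
def grab(n,f=None):
    d=imaging.grab_frame(n)
    if f: cv2.imwrite('pics/'+f,d['image'][:,:,::-1])
    return d
def ray(d,u,v):
    T=np.array(d['world_to_cam']);K=np.array(d['mtx'])
    p=np.linalg.solve(K,[u,v,1.]);c=np.array([p[0],-p[1],-p[2]])
    return -T[:3,:3].T@T[:3,3], T[:3,:3].T@c
def onz(d,u,v,z):
    o,k=ray(d,u,v);return o+k*(z-o[2])/k[2]
def proj(d,P):
    T=np.array(d['world_to_cam']);K=np.array(d['mtx'])
    c=T[:3,:3]@np.array(P,float)+T[:3,3];q=K@[c[0],-c[1],-c[2]];return q[:2]/q[2]
E
python3 - <<'E'
from h import *
for n in("scene","side"):
    d=grab(n,n+'0.png');print(n,[k for k in d],ray(d,320,240),d['mtx'][0])
print(r.sense())
E
```

```text
scene ['image', 'mtx', 'world_to_cam'] (array([-83.91713467, 469.55497984, 615.46197967]), array([ 0.69307609, -0.37910272, -0.61328115])) [444.30478045   0.         325.83990114]
side ['image', 'mtx', 'world_to_cam'] (array([-102.58838453,  359.94819197,  945.91046242]), array([ 0.58611664, -0.18429598, -0.78918242])) [483.68632337   0.         326.42708815]
{'clock': 0.1, 'qpos': array([-2.41447321e-03,  3.53579869e-01,  1.63405911e+00,  2.48045274e-05,
        1.15518673e+00, -2.41413523e-03]), 'qvel': array([-0.00203415, -0.00096589, -0.00171539,  0.00057851,  0.00028278,
        0.00034509]), 'joint_efforts': array([ 4.27485766e-04, -6.06356549e+01, -3.42817569e+01, -7.40920814e-05,
        3.91241178e-03, -4.99377973e-05]), 'eef_pos': array([ 6.24577450e+02, -2.47191735e-04,  2.30636418e+02]), 'tcp_rot': array([-3.14035966e+00, -2.56572451e-05,  1.57078594e+00]), 'contact_force': array([0.38591049, 0.16918266, 0.50551278]), 'wrist_torque': array([-0.09018393,  0.03303513, -0.00906894]), 'grasp_force': 0.0, 'opening': 0.9983335890212759}
```

View pics/scene0.png

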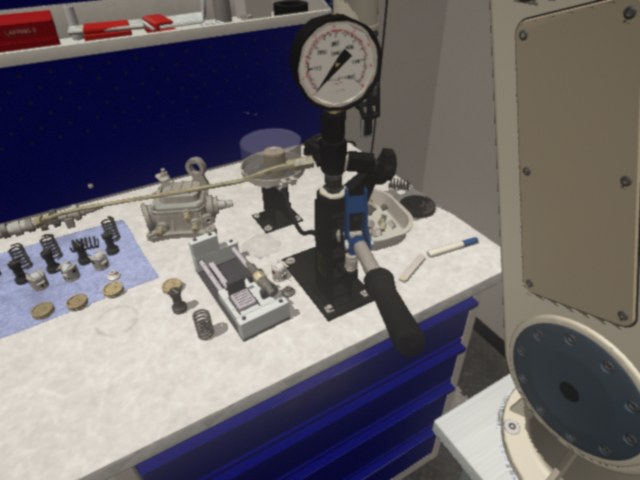

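View pics/side0.png

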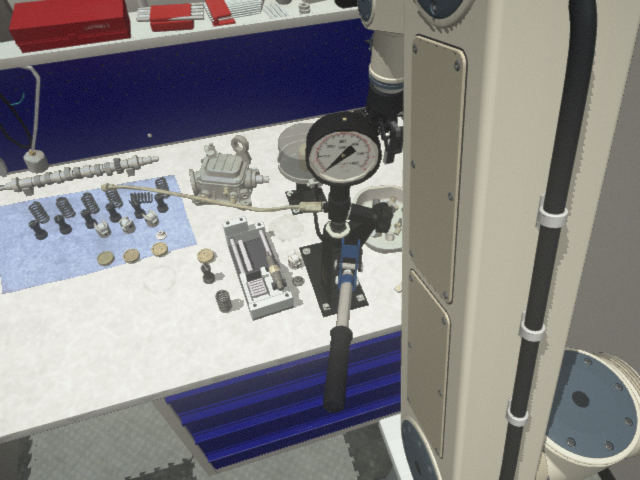

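The scene view shows the slide at about (240,285) px and the side view shows it at about (258,268) px. The stop end is away from the robot and the button is the light ribbed key, near (243,297) and (258,287). I'll zoom in on both.

Run:
```python
import cv2,numpy as np
a=cv2.imread('pics/scene0.png')[220:345,155:305];b=cv2.imread('pics/side0.png')[205:330,190:340]
cv2.imwrite('pics/z.png',np.vstack([cv2.resize(x,(720,600),interpolation=2) for x in(a,)]));cv2.imwrite('pics/z2.png',cv2.resize(b,(720,600),interpolation=2))
```

```text
(no output)
```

View pics/z.png

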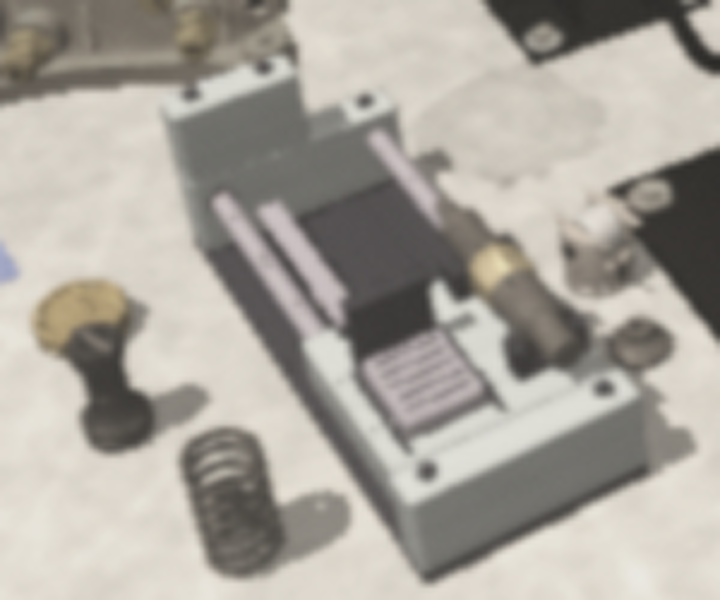

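View pics/z2.png

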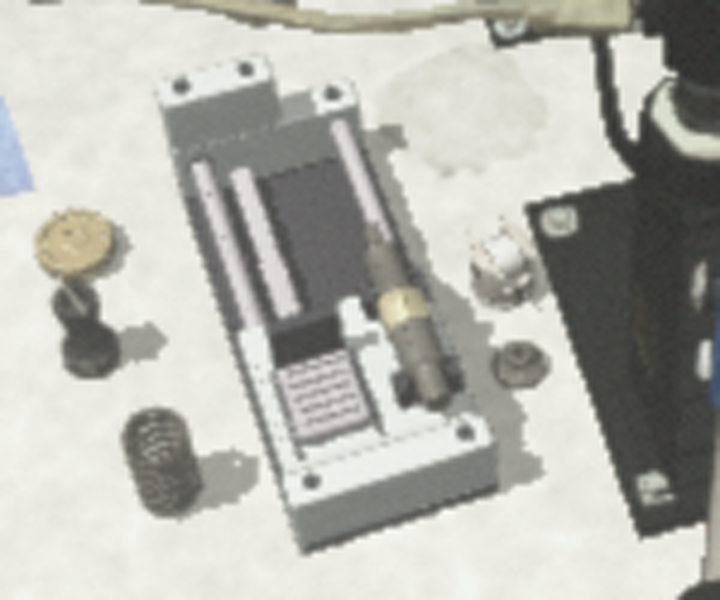

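The zooms show these points, in zoom pixels (scene / side):
- Low-block screws: (427,470), (605,388) / (312,481), (464,432)
- Stop-block screws: (192,95), (264,68) / (181,86), (246,69)
- Button middle: (423,379) / (325,392)

The cap, plunger and spring stand on the slide's left, and the tappet and seat on its right.

```bash
cat >> h.py <<'E'
def tri(a,b):
    A=[];c=[]
    for o,k in(a,b):
        M=np.eye(3)-np.outer(k,k)/(k@k);A.append(M);c.append(M@o)
    return np.linalg.lstsq(np.vstack(A),np.hstack(c),rcond=None)[0]
E
python3 - <<'E'
from h import *
s=grab('scene');t=grab('side')
S=lambda u,v:(155+u/4.8,220+v/4.8)
Q=lambda u,v:(190+u/4.8,205+v/4.8)
for n,a,b,z in[('lowL',(427,470),(312,481),46),('lowR',(605,388),(464,432),46),('stL',(192,95),(181,86),82),('stM',(264,68),(246,69),82),('btn',(423,379),(325,392),54),('btnNL',(408,428),(300,440),54),('btnNR',(488,383),(370,415),54),('btnFL',(362,372),(278,367),54),('btnFR',(438,333),(350,350),54)]:
    print(n,onz(s,*S(*a),z).round(1),onz(t,*Q(*b),z).round(1),tri(ray(s,*S(*a)),ray(t,*Q(*b))).round(1))
E
```

```text
lowL [438.7 336.2  46. ] [436.8 333.8  46. ] [438.4 334.9  45.1]
lowR [442.5 264.2  46. ] [442.  262.9  46. ] [443.4 263.2  44.4]
stL [648.  350.1  82. ] [648.  348.5  82. ] [650.1 349.1  80. ]
stM [650.4 318.6  82. ] [649.7 316.4  82. ] [652.1 317.2  80.1]
btn [473.9 322.5  54. ] [475.6 318.5  54. ] [482.9 319.   44. ]
btnNL [453.7 336.3  54. ] [454.1 334.6  54. ] [457.  335.   50.1]
btnNR [459.6 302.8  54. ] [457.9 301.9  54. ] [457.6 302.6  55.4]
btnFL [489.  340.5  54. ] [494.9 336.1  54. ] [507.7 335.9  35.4]
btnFR [493.6 308.5  54. ] [494.6 302.7  54. ] [503.8 303.6  42.5]
```

{"api": "arm_command", "payload": {"deltas": [{"tz": -45,"hand": 0},{"tz": -45,"hand": 0},{"tz": -45,"hand": 0},{"tz": -45,"hand": 0},{"tz": -45,"hand": 0},{"tz": -45,"hand": 0},{"tz": -45,"hand": 0},{"tz": -45,"hand": 0}], "squeeze": 20}}

```text
schema error: expected keys hand, tx, ty, tz, wx, wy, wz
```

{"api": "arm_command", "payload": {"deltas": [{"tx": 40,"hand": 0},{"tx": 40,"hand": 0},{"tx": 40,"hand": 0},{"tx": 40,"hand": 0},{"tx": 40,"hand": 0},{"tx": 40,"hand": 0},{"tx": 40,"hand": 0},{"tx": 40,"hand": 0,"wz": -0.065}]}}

```text
schema error: expected keys hand, tx, ty, tz, wx, wy, wz
```

{"api": "arm_command", "payload": {"deltas": [{"hand": 0,"tx": 0,"ty": 0,"tz": -45,"wx": 0,"wy": 0,"wz": 0},{"hand": 0,"tx": 0,"ty": 0,"tz": -45,"wx": 0,"wy": 0,"wz": 0},{"hand": 0,"tx": 0,"ty": 0,"tz": -45,"wx": 0,"wy": 0,"wz": 0},{"hand": 0,"tx": 0,"ty": 0,"tz": -45,"wx": 0,"wy": 0,"wz": 0},{"hand": 0,"tx": 0,"ty": 0,"tz": -45,"wx": 0,"wy": 0,"wz": 0},{"hand": 0,"tx": 0,"ty": 0,"tz": -45,"wx": 0,"wy": 0,"wz": 0},{"hand": 0,"tx": 0,"ty": 0,"tz": -45,"wx": 0,"wy": 0,"wz": 0},{"hand": 0,"tx": 0,"ty": 0,"tz": -35,"wx": 0,"wy": 0,"wz": 0}], "squeeze": 20}}

```text
clock: 1.2
eef_pos: [624.9, -0.0, 583.3]
tcp_rot: [3.14, 0.0, 1.571]
contact_force: [-0.2, 0.9, 0.4]
opening: -0.001
grasp_force: 0.0
```

{"api": "arm_command", "payload": {"deltas": [{"hand": 0,"tx": 40,"ty": 0,"tz": 0,"wx": 0,"wy": 0,"wz": 0},{"hand": 0,"tx": 40,"ty": 0,"tz": 0,"wx": 0,"wy": 0,"wz": 0},{"hand": 0,"tx": 40,"ty": 0,"tz": 0,"wx": 0,"wy": 0,"wz": 0},{"hand": 0,"tx": 40,"ty": 0,"tz": 0,"wx": 0,"wy": 0,"wz": 0},{"hand": 0,"tx": 40,"ty": 0,"tz": 0,"wx": 0,"wy": 0,"wz": 0},{"hand": 0,"tx": 40,"ty": 0,"tz": 0,"wx": 0,"wy": 0,"wz": 0},{"hand": 0,"tx": 40,"ty": 0,"tz": 0,"wx": 0,"wy": 0,"wz": 0},{"hand": 0,"tx": 40,"ty": 0,"tz": 0,"wx": 0,"wy": 0,"wz": -0.065}]}}

```text
clock: 2.2
eef_pos: [624.8, 321.3, 581.0]
tcp_rot: [-3.141, 0.0, 1.637]
contact_force: [-0.7, -0.6, 0.2]
opening: -0.003
grasp_force: 0.0
```

{"api": "arm_command", "payload": {"deltas": [{"hand": 0,"tx": 1,"ty": -19,"tz": 30,"wx": 0,"wy": 0,"wz": 0},{"hand": 0,"tx": 1,"ty": -19,"tz": 30,"wx": 0,"wy": 0,"wz": 0},{"hand": 0,"tx": 1,"ty": -19,"tz": 30,"wx": 0,"wy": 0,"wz": 0},{"hand": 0,"tx": 1,"ty": -19,"tz": 30,"wx": 0,"wy": 0,"wz": 0},{"hand": 0,"tx": 1,"ty": -19,"tz": 30,"wx": 0,"wy": 0,"wz": 0},{"hand": 0,"tx": 1,"ty": -19,"tz": 30,"wx": 0,"wy": 0,"wz": 0},{"hand": 0,"tx": 1,"ty": -19,"tz": 30,"wx": 0,"wy": 0,"wz": 0},{"hand": 0,"tx": 1,"ty": -19,"tz": 30,"wx": 0,"wy": 0,"wz": 0}]}}

```text
clock: 3.2
eef_pos: [472.0, 317.9, 340.2]
tcp_rot: [-3.141, 0.0, 1.636]
contact_force: [-0.3, 0.8, -0.4]
opening: -0.0
grasp_force: 0.0
```

Run:
```python
from h import *
s=grab('scene','s1.png');w=grab('wrist','w1.png')
cv2.imwrite('pics/c1.png',np.hstack([cv2.resize(d['image'][:,:,::-1],(400,300)) for d in(s,w)]))
for p in[(475,320,54),(461,319,54)]:print(proj(w,p))
```

```text
[326.3062229  187.93945628]
[315.09686906 187.9799493 ]
```

View pics/c1.png

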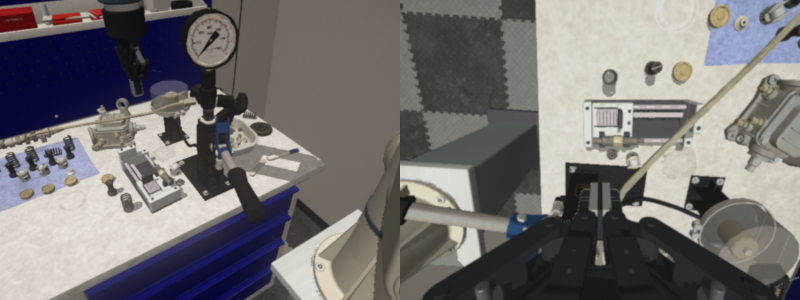

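The scene half shows the arm clear of the tester. The wrist half shows the slide around (640,122) with the ribbed button at (607,115). A beige pipe crosses in front of the stop end, so I need its height.

Run:
```python
from h import *
w=cv2.imread('pics/w1.png');cv2.imwrite('pics/z3.png',cv2.resize(w[90:315,260:560],(800,600),interpolation=2))
# pipe: beige line; plane from scene/side views intersect
s=grab('scene');t=grab('side');v=grab('wrist')
def plane(d,a,b):
    o,k=ray(d,*a);_,l=ray(d,*b);n=np.cross(k,l);n/=np.linalg.norm(n);return n,n@o
P=[plane(s,(230,183),(100,210)),plane(t,(150,193),(230,207)),plane(v,(400,274),(590,95))]
for i,j in((0,1),(0,2),(1,2)):
  for x in(550,600,650,700):
    A=np.array([P[i][0],P[j][0],[1,0,0]]);
    print(i,j,np.linalg.solve(A,[P[i][1],P[j][1],x]).round())
```

```text
0 1 [550. 351. 246.]
0 1 [600. 399. 222.]
0 1 [650. 447. 197.]
0 1 [700. 495. 173.]
0 2 [550. 309. 243.]
0 2 [600. 353. 218.]
0 2 [650. 397. 193.]
0 2 [700. 441. 169.]
1 2 [550. 274. 200.]
1 2 [600. 315. 172.]
1 2 [650. 356. 143.]
1 2 [700. 396. 114.]
```

View pics/z3.png

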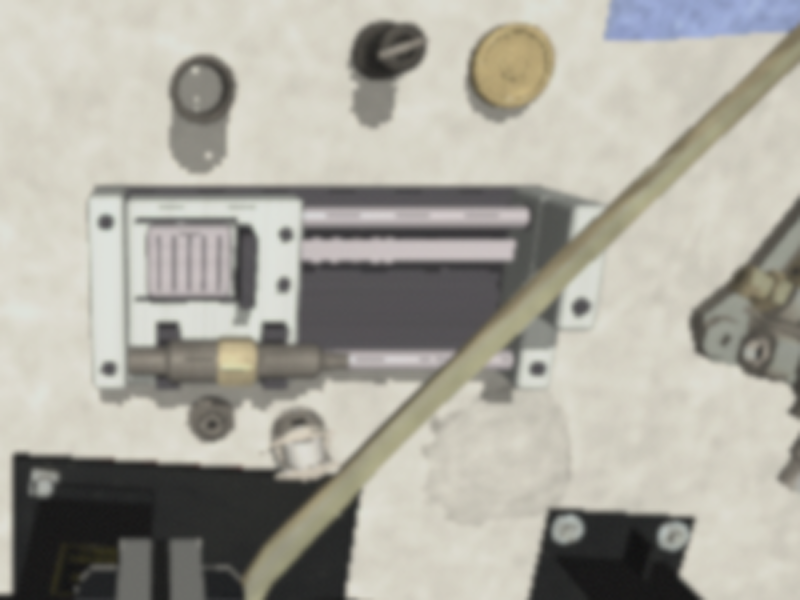

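The zoomed wrist view puts the button middle at (192,261) and the finger-rest rear face at (237,261). The slide axis runs horizontally in the image. The pipe is curved, so I'll triangulate it point by point.

Run:
```python
from h import *
s=grab('scene');t=grab('side');v=grab('wrist')
side=np.array([(105,187),(150,193),(190,200),(221,205.5),(242,207),(273,209),(294,208),(321,205.6)])
scn=np.array([(60,214),(120,204),(190,190),(230,182),(280,170),(310,163)])
for c in[(260,570),(350,480),(450,380),(560,275),(700,130),(800,45)]:
    u=(260+c[0]*.375,90+c[1]*.375);o,k=ray(v,*u)
    for nm,d,pl in(('side',t,side),('scn',s,scn)):
        best=[]
        L=np.arange(50,1500,2.);q=np.array([proj(d,o+k/np.linalg.norm(k)*l) for l in L])
        e=q[:,1]-np.interp(q[:,0],pl[:,0],pl[:,1],left=np.nan,right=np.nan)
        for i in np.where(e[:-1]*e[1:]<0)[0]: print(c,nm,(o+k/np.linalg.norm(k)*L[i]).round())
W=lambda c:(260+c[0]*.375,90+c[1]*.375)
print('btn',onz(v,*W((192,261)),54),'rest',onz(v,*W((237,261)),54))
a=onz(v,*W((105,222)),46);b=onz(v,*W((109,370)),46);print(a,b)
c=onz(v,*W((580,307)),82);e=onz(v,*W((538,369)),82);print(c,e)
```

```text
(260, 570) side [505. 276. 264.]
(260, 570) scn [504. 280. 271.]
(350, 480) side [532. 296. 244.]
(350, 480) scn [528. 302. 258.]
(450, 380) side [564. 321. 220.]
(450, 380) scn [555. 329. 245.]
(560, 275) side [605. 350. 188.]
(560, 275) scn [587. 357. 230.]
(700, 130) side [653. 398. 165.]
(700, 130) scn [627. 399. 211.]
(800, 45) side [698. 429. 136.]
(800, 45) scn [660. 425. 194.]
btn [490.37512741 322.31654319  54.        ] rest [511.79431225 323.72075903  54.        ]
[447.74154749 336.86362921  46.        ] [453.20842722 262.85362592  46.        ]
[666.36033562 318.01107132  82.        ] [653.23104844 287.63639857  82.        ]
```

Run:
```python
from h import *
v=grab('wrist','w2.png');np.savez('w2',mtx=v['mtx'],world_to_cam=v['world_to_cam'])
print(r.sense()['eef_pos'],ray(v,320,240)[0])
cv2.imwrite('pics/z4.png',cv2.resize(v['image'][90:315,260:560,::-1],(800,600),interpolation=2))
```

```text
[473.74297634 318.36654911 342.30381063] [468.51017215 401.24786021 486.12604141]
```

View pics/z4.png

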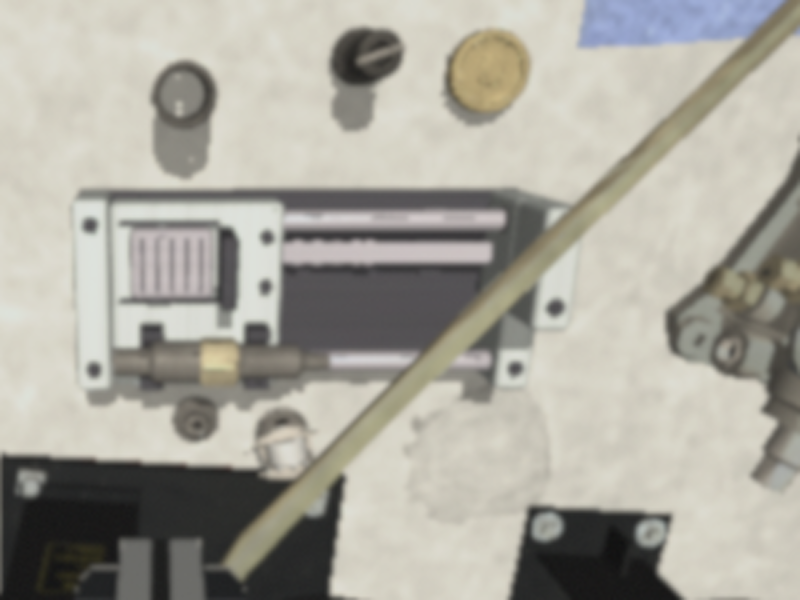

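Now settled, the zoom shows the button middle at (174,262) and the rest face at (219,262). Low screws are at (90,225) and (94,370), and stop screws at (555,307) and (515,369). The pipe runs from (240,560) through (330,465), (430,365), (540,260) and (680,120) to (790,20).

Run:
```python
from h import *
s=grab('scene');t=grab('side');v=np.load('w2.npz')
W=lambda c:(260+c[0]*.375,90+c[1]*.375)
side=np.array([(105,187),(150,193),(190,200),(221,205.5),(242,207),(273,209),(294,208),(321,205.6)])
scn=np.array([(60,214),(120,204),(190,190),(230,182),(280,170),(310,163)])
# side colour check of pipe rows
for nm,f,cols in(('scene','scene0',(60,100,140,180,200,230,260,290)),('side','side0',(110,130,150,190,220,242,273,300))):
    im=cv2.imread(f'pics/{f}.png').astype(int);pl=scn if nm=='scene' else side
    out=[]
    for c in cols:
        y0=int(np.interp(c,pl[:,0],pl[:,1]));seg=im[y0-12:y0+13,c];m=seg[:,2]-seg[:,0]-0  # yellowish
        i=np.where(m>m.max()*.7)[0];out.append((c,float((y0-12+i.mean())),int(m.max())))
    print(nm,out)
    if nm=='scene': scn=np.array(out)[:,:2]
    else: side=np.array(out)[:,:2]
for c in[(240,560),(330,465),(430,365),(540,260),(680,120),(790,20)]:
    o,k=ray(v,*W(c));k/=np.linalg.norm(k);L=np.arange(50,1000,2.)
    for nm,d,pl in(('side',t,side),('scn',s,scn)):
        q=np.array([proj(d,o+k*l) for l in L])
        e=q[:,1]-np.interp(q[:,0],pl[:,0],pl[:,1],left=np.nan,right=np.nan)
        for i in np.where(e[:-1]*e[1:]<0)[0]: print(c,nm,(o+k*L[i]).round())
print('btn',onz(v,*W((174,262)),54).round(1),'rest',onz(v,*W((219,262)),54).round(1))
for c,z in(((90,225),46),((94,370),46),((555,307),82),((515,369),46)):print(onz(v,*W(c),z).round(1))
```

```text
scene [(60, 212.5, 37), (100, 204.0, 36), (140, 197.5, 38), (180, 190.5, 40), (200, 187.5, 38), (230, 182.0, 38), (260, 173.0, 36), (290, 163.5, 38)]
side [(110, 185.5, 25), (130, 186.5, 31), (150, 189.0, 28), (190, 196.0, 29), (220, 202.0, 32), (242, 206.0, 33), (273, 208.5, 26), (300, 205.5, 28)]
(240, 560) side [497. 287. 279.]
(240, 560) scn [498. 286. 276.]
(330, 465) side [520. 309. 264.]
(330, 465) scn [521. 308. 262.]
(430, 365) side [547. 334. 250.]
(430, 365) scn [547. 334. 250.]
(540, 260) side [578. 362. 234.]
(540, 260) scn [576. 363. 239.]
(680, 120) side [615. 401. 220.]
(680, 120) scn [614. 401. 222.]
(790, 20) side [651. 431. 201.]
(790, 20) scn [646. 430. 207.]
btn [481.6 321.2  54. ] rest [503.1 322.6  54. ]
[440.5 334.9  46. ]
[445.5 262.3  46. ]
[654.7 317.2  82. ]
[657.8 276.7  46. ]
```

The pipe is a real obstacle, rising from about z 200 to 280 diagonally over the slide. An upright hand would sweep through it, so I'll lean the tool about 36° back and left. That keeps the hand on the robot's side of the pipe for the whole stroke.

{"api": "arm_command", "payload": {"deltas": [{"hand": 0,"tx": 0,"ty": 0,"tz": 0,"wx": -0.08,"wy": -0.097,"wz": 0},{"hand": 0,"tx": 0,"ty": 0,"tz": 0,"wx": -0.08,"wy": -0.097,"wz": 0},{"hand": 0,"tx": 0,"ty": 0,"tz": 0,"wx": -0.08,"wy": -0.097,"wz": 0},{"hand": 0,"tx": 0,"ty": 0,"tz": 0,"wx": -0.08,"wy": -0.097,"wz": 0},{"hand": 0,"tx": 0,"ty": 0,"tz": 0,"wx": -0.08,"wy": -0.097,"wz": 0},{"hand": 0,"tx": 0,"ty": 0,"tz": 0,"wx": 0,"wy": 0,"wz": 0},{"hand": 0,"tx": 0,"ty": 0,"tz": 0,"wx": 0,"wy": 0,"wz": 0}]}}

```text
clock: 4.62
eef_pos: [473.0, 318.4, 341.5]
tcp_rot: [2.71, 0.469, 1.531]
contact_force: [-0.2, 0.7, 0.1]
opening: -0.002
grasp_force: 0.0
```

```bash
cat >> h.py <<'E'
from scipy.spatial.transform import Rotation as Ro
def tool():
    s=r.sense();return s,Ro.from_euler('xyz',s['tcp_rot']).as_matrix()
def to(P,n):
    s,R=tool();d=R.T@(np.array(P)-s['eef_pos']);print('total',d.round(1),'per row of',n,(d/n).round(2))
E
python3 - <<'E'
from h import *
s,R=tool();print(s['qpos'].round(2),s['eef_pos'].round(1));print(R.round(3))
T=np.array([np.cos(.065),np.sin(.065),0]);L=np.array([-T[1],T[0],0])
for sx in(-11,11):
  for sy in(-14.5,14.5):
    e=R@[sx,sy,0];print('tip corner travel,left,up',e@T,e@L,e[2])
B=np.array([479,320.5,54])
to(B+2*T-2*L+[0,0,101],6)
print('world 100 down, fwd 110 in tool',R.T@[0,0,-100],R.T@(T*110))
E
```

```text
[ 0.94  0.23  1.7  -0.63  1.39  1.05] [473.  318.4 341.5]
[[ 0.035  0.915  0.402]
 [ 0.891  0.153 -0.427]
 [-0.452  0.373 -0.81 ]]
tip corner travel,left,up -14.409151358856226 -11.110065562129423 -0.4390903355320926
tip corner travel,left,up 12.359334753585141 -8.406524084901026 10.383987541344682
tip corner travel,left,up -12.359334753585141 8.406524084901026 -10.383987541344682
tip corner travel,left,up 14.409151358856226 11.110065562129423 0.4390903355320926
total [ 84.8 -62.1 154.3] per row of 6 [ 14.14 -10.36  25.71]
world 100 down, fwd 110 in tool [ 45.20407821 -37.3209582   81.01689572] [ 10.24908303 101.53563698  41.05448478]
```

{"api": "arm_command", "payload": {"deltas": [{"hand": 0,"tx": 14.1,"ty": -10.4,"tz": 25.7,"wx": 0,"wy": 0,"wz": 0},{"hand": 0,"tx": 14.1,"ty": -10.4,"tz": 25.7,"wx": 0,"wy": 0,"wz": 0},{"hand": 0,"tx": 14.1,"ty": -10.4,"tz": 25.7,"wx": 0,"wy": 0,"wz": 0},{"hand": 0,"tx": 14.1,"ty": -10.4,"tz": 25.7,"wx": 0,"wy": 0,"wz": 0},{"hand": 0,"tx": 14.1,"ty": -10.4,"tz": 25.7,"wx": 0,"wy": 0,"wz": 0},{"hand": 0,"tx": 14.1,"ty": -10.4,"tz": 25.7,"wx": 0,"wy": 0,"wz": 0},{"hand": 0,"tx": 0,"ty": 0,"tz": 0,"wx": 0,"wy": 0,"wz": 0},{"hand": 0,"tx": 0,"ty": 0,"tz": 0,"wx": 0,"wy": 0,"wz": 0}]}}

```text
clock: 5.62
eef_pos: [481.8, 317.9, 156.3]
tcp_rot: [2.707, 0.469, 1.529]
contact_force: [-0.2, -0.6, 0.9]
opening: 0.002
grasp_force: 0.0
```

Run:
```python
from h import *
s=grab('scene');w=grab('wrist')
cv2.imwrite('pics/c3.png',np.hstack([cv2.resize(s['image'][60:360,120:420,::-1],(400,400)),cv2.resize(w['image'][:,:,::-1],(400,300))[:300] if 0 else cv2.resize(w['image'][:,80:560,::-1],(400,400))]))
T=np.array([np.cos(.065),np.sin(.065),0]);B=np.array([479,320.5,54])
S,R=tool();print(S['eef_pos'],S['contact_force'])
to(B+2*T-[-.1,2,0]+[0,0,16],5)
```

```text
[481.71090926 318.33992962 156.52140682] [-0.20358083 -0.13849779  0.79783355]
total [ 39.3 -33.   69.6] per row of 5 [ 7.86 -6.61 13.93]
```

View pics/c3.png

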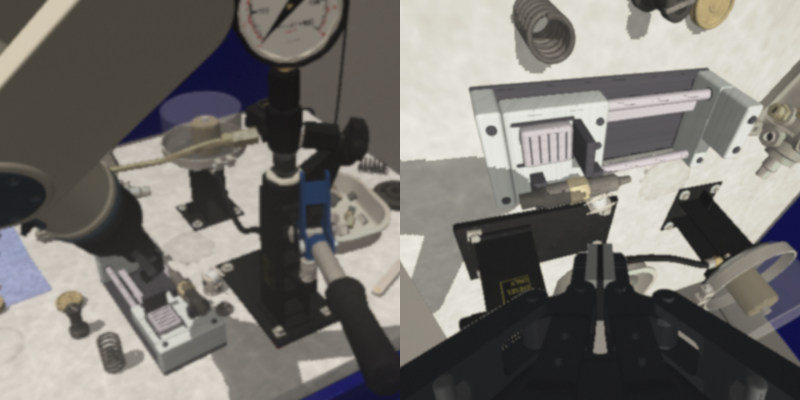

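The left half shows the hand leaning clear of pipe and column above the slide. The right half shows the button at (545,145) with the spring well clear at (545,30). Descending to just above the button.

{"api": "arm_command", "payload": {"deltas": [{"hand": 0,"tx": 7.9,"ty": -6.6,"tz": 13.9,"wx": 0,"wy": 0,"wz": 0},{"hand": 0,"tx": 7.9,"ty": -6.6,"tz": 13.9,"wx": 0,"wy": 0,"wz": 0},{"hand": 0,"tx": 7.9,"ty": -6.6,"tz": 13.9,"wx": 0,"wy": 0,"wz": 0},{"hand": 0,"tx": 7.9,"ty": -6.6,"tz": 13.9,"wx": 0,"wy": 0,"wz": 0},{"hand": 0,"tx": 7.9,"ty": -6.6,"tz": 13.9,"wx": 0,"wy": 0,"wz": 0},{"hand": 0,"tx": 0,"ty": 0,"tz": 0,"wx": 0,"wy": 0,"wz": 0},{"hand": 0,"tx": 0,"ty": 0,"tz": 0,"wx": 0,"wy": 0,"wz": 0}]}}

```text
clock: 6.6
eef_pos: [480.3, 318.3, 68.5]
tcp_rot: [2.708, 0.471, 1.53]
contact_force: [-0.3, -0.4, -0.1]
opening: -0.003
grasp_force: 0.0
```

Run:
```python
from h import *
S,R=tool();print(S['eef_pos'],S['contact_force'])
w=grab('wrist');s=grab('scene');t=grab('side')
u=proj(t,S['eef_pos']).astype(int);q=proj(s,S['eef_pos']).astype(int)
f=lambda d,u:cv2.resize(d['image'][u[1]-40:u[1]+40,u[0]-40:u[0]+40,::-1],(400,400),interpolation=2)
cv2.imwrite('pics/c4.png',np.hstack([f(s,q),cv2.resize(w['image'][150:390,200:440,::-1],(400,400))]))
print('1mm down in tool',R.T@[0,0,-1])
```

```text
[480.30963455 318.26383594  68.4720905 ] [-0.26199395 -0.37644233 -0.10864989]
1mm down in tool [ 0.45374122 -0.37428353  0.80872167]
```

View pics/c4.png

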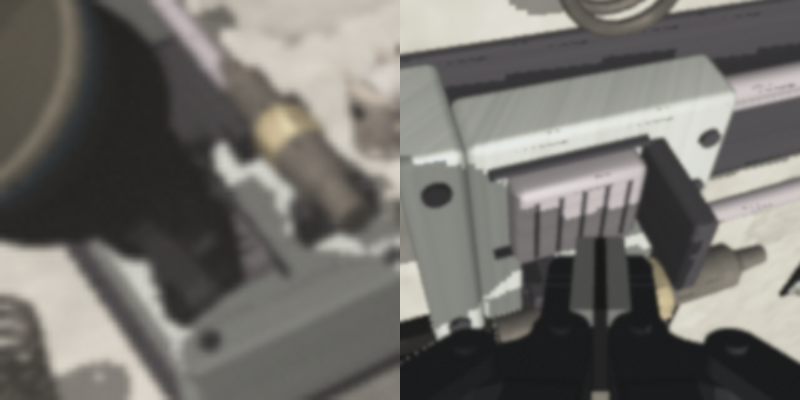

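The tip is over the button's ribs at (600,245), just behind the dark rest at (660,200), with no contact yet. Pressing gently.

{"api": "arm_command", "payload": {"deltas": [{"hand": 0,"tx": 0.9,"ty": -0.75,"tz": 1.6,"wx": 0,"wy": 0,"wz": 0},{"hand": 0,"tx": 0.9,"ty": -0.75,"tz": 1.6,"wx": 0,"wy": 0,"wz": 0},{"hand": 0,"tx": 0.9,"ty": -0.75,"tz": 1.6,"wx": 0,"wy": 0,"wz": 0},{"hand": 0,"tx": 0.45,"ty": -0.38,"tz": 0.8,"wx": 0,"wy": 0,"wz": 0},{"hand": 0,"tx": 0,"ty": 0,"tz": 0,"wx": 0,"wy": 0,"wz": 0},{"hand": 0,"tx": 0,"ty": 0,"tz": 0,"wx": 0,"wy": 0,"wz": 0}]}}

```text
clock: 7.5
eef_pos: [480.1, 318.1, 61.4]
tcp_rot: [2.708, 0.471, 1.53]
contact_force: [0.3, -0.9, 0.2]
opening: 0.001
grasp_force: 0.0
```

{"api": "arm_command", "payload": {"deltas": [{"hand": 0,"tx": 0.45,"ty": -0.38,"tz": 0.8,"wx": 0,"wy": 0,"wz": 0},{"hand": 0,"tx": 0.45,"ty": -0.38,"tz": 0.8,"wx": 0,"wy": 0,"wz": 0},{"hand": 0,"tx": 0.45,"ty": -0.38,"tz": 0.8,"wx": 0,"wy": 0,"wz": 0},{"hand": 0,"tx": 0,"ty": 0,"tz": 0,"wx": 0,"wy": 0,"wz": 0},{"hand": 0,"tx": 0,"ty": 0,"tz": 0,"wx": 0,"wy": 0,"wz": 0}]}}

```text
clock: 8.12
eef_pos: [480.1, 318.2, 58.5]
tcp_rot: [2.708, 0.471, 1.53]
contact_force: [0.9, -0.1, 2.4]
opening: -0.001
grasp_force: 1.1
```

{"api": "arm_command", "payload": {"deltas": [{"hand": 0,"tx": 0.45,"ty": -0.38,"tz": 0.8,"wx": 0,"wy": 0,"wz": 0},{"hand": 0,"tx": 0.45,"ty": -0.38,"tz": 0.8,"wx": 0,"wy": 0,"wz": 0},{"hand": 0,"tx": 0.45,"ty": -0.38,"tz": 0.8,"wx": 0,"wy": 0,"wz": 0},{"hand": 0,"tx": 0.45,"ty": -0.38,"tz": 0.8,"wx": 0,"wy": 0,"wz": 0},{"hand": 0,"tx": 0,"ty": 0,"tz": 0,"wx": 0,"wy": 0,"wz": 0},{"hand": 0,"tx": 0,"ty": 0,"tz": 0,"wx": 0,"wy": 0,"wz": 0}]}}

```text
clock: 8.88
eef_pos: [480.1, 318.1, 54.5]
tcp_rot: [2.708, 0.471, 1.53]
contact_force: [-0.4, 0.1, 4.5]
opening: 0.0
grasp_force: 2.0
```

{"api": "arm_command", "payload": {"deltas": [{"hand": 0,"tx": 0.36,"ty": -0.3,"tz": 0.65,"wx": 0,"wy": 0,"wz": 0},{"hand": 0,"tx": 0.28,"ty": 2.77,"tz": 1.12,"wx": 0,"wy": 0,"wz": 0},{"hand": 0,"tx": 0.28,"ty": 2.77,"tz": 1.12,"wx": 0,"wy": 0,"wz": 0},{"hand": 0,"tx": 0.28,"ty": 2.77,"tz": 1.12,"wx": 0,"wy": 0,"wz": 0},{"hand": 0,"tx": 0.28,"ty": 2.77,"tz": 1.12,"wx": 0,"wy": 0,"wz": 0},{"hand": 0,"tx": 0.28,"ty": 2.77,"tz": 1.12,"wx": 0,"wy": 0,"wz": 0},{"hand": 0,"tx": 0.28,"ty": 2.77,"tz": 1.12,"wx": 0,"wy": 0,"wz": 0},{"hand": 0,"tx": 0.28,"ty": 2.77,"tz": 1.12,"wx": 0,"wy": 0,"wz": 0}]}}

```text
clock: 9.88
eef_pos: [501.2, 319.5, 53.7]
tcp_rot: [2.708, 0.471, 1.53]
contact_force: [-1.6, 0.9, 4.6]
opening: 0.001
grasp_force: 2.2
```

{"api": "arm_command", "payload": {"deltas": [{"hand": 0,"tx": 0.5,"ty": 4.55,"tz": 1.95,"wx": 0,"wy": 0,"wz": 0},{"hand": 0,"tx": 0.47,"ty": 4.6,"tz": 1.87,"wx": 0,"wy": 0,"wz": 0},{"hand": 0,"tx": 0.47,"ty": 4.6,"tz": 1.87,"wx": 0,"wy": 0,"wz": 0},{"hand": 0,"tx": 0.47,"ty": 4.6,"tz": 1.87,"wx": 0,"wy": 0,"wz": 0},{"hand": 0,"tx": 0.47,"ty": 4.6,"tz": 1.87,"wx": 0,"wy": 0,"wz": 0},{"hand": 0,"tx": 0.47,"ty": 4.6,"tz": 1.87,"wx": 0,"wy": 0,"wz": 0},{"hand": 0,"tx": 0.47,"ty": 4.6,"tz": 1.87,"wx": 0,"wy": 0,"wz": 0},{"hand": 0,"tx": 0.47,"ty": 4.6,"tz": 1.87,"wx": 0,"wy": 0,"wz": 0}]}}

```text
clock: 10.88
eef_pos: [541.2, 322.1, 53.6]
tcp_rot: [2.708, 0.471, 1.53]
contact_force: [-2.2, 0.7, 3.8]
opening: 0.0
grasp_force: 2.3
```

Run:
```python
from h import *
S,R=tool();print(S['eef_pos'],S['contact_force'])
w=grab('wrist');s=grab('scene')
cv2.imwrite('pics/c5.png',np.hstack([cv2.resize(s['image'][180:360,130:310,::-1],(400,400)),cv2.resize(w['image'][150:390,200:440,::-1],(400,400))]))
```

```text
[541.17860863 322.11748913  53.58054457] [-2.22292641  0.74524717  3.78993188]
```

View pics/c5.png

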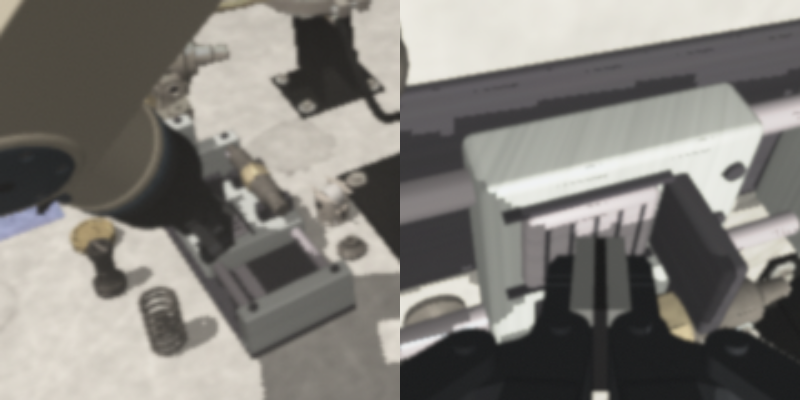

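The carriage has travelled with the button down under the tip, and the finger is close to the rest. Continuing with slightly more press.

{"api": "arm_command", "payload": {"deltas": [{"hand": 0,"tx": 0.65,"ty": 4.5,"tz": 2.15,"wx": 0,"wy": 0,"wz": 0},{"hand": 0,"tx": 0.65,"ty": 4.5,"tz": 2.15,"wx": 0,"wy": 0,"wz": 0},{"hand": 0,"tx": 0.52,"ty": 4.6,"tz": 1.95,"wx": 0,"wy": 0,"wz": 0},{"hand": 0,"tx": 0.47,"ty": 4.6,"tz": 1.87,"wx": 0,"wy": 0,"wz": 0},{"hand": 0,"tx": 0.47,"ty": 4.6,"tz": 1.87,"wx": 0,"wy": 0,"wz": 0},{"hand": 0,"tx": 0.47,"ty": 4.6,"tz": 1.87,"wx": 0,"wy": 0,"wz": 0},{"hand": 0,"tx": 0.47,"ty": 4.6,"tz": 1.87,"wx": 0,"wy": 0,"wz": 0},{"hand": 0,"tx": 0,"ty": 0,"tz": 0,"wx": 0,"wy": 0,"wz": 0}]}}

```text
clock: 11.98
eef_pos: [576.6, 324.6, 53.1]
tcp_rot: [2.707, 0.471, 1.53]
contact_force: [1.5, 1.7, 4.7]
opening: -0.001
grasp_force: 2.8
```

{"api": "arm_command", "payload": {"deltas": [{"hand": 0,"tx": 0.28,"ty": 2.77,"tz": 1.12,"wx": 0,"wy": 0,"wz": 0},{"hand": 0,"tx": 0.28,"ty": 2.77,"tz": 1.12,"wx": 0,"wy": 0,"wz": 0},{"hand": 0,"tx": 0.28,"ty": 2.77,"tz": 1.12,"wx": 0,"wy": 0,"wz": 0},{"hand": 0,"tx": 0.28,"ty": 2.77,"tz": 1.12,"wx": 0,"wy": 0,"wz": 0},{"hand": 0,"tx": 0.28,"ty": 2.77,"tz": 1.12,"wx": 0,"wy": 0,"wz": 0},{"hand": 0,"tx": 0,"ty": 0,"tz": 0,"wx": 0,"wy": 0,"wz": 0}]}}

```text
clock: 12.72
eef_pos: [590.9, 325.3, 53.0]
tcp_rot: [2.708, 0.471, 1.53]
contact_force: [-2.0, 1.6, 7.6]
opening: -0.0
grasp_force: 3.5
```

{"api": "arm_command", "payload": {"deltas": [{"hand": 0,"tx": 0.19,"ty": 1.85,"tz": 0.75,"wx": 0,"wy": 0,"wz": 0},{"hand": 0,"tx": 0.19,"ty": 1.85,"tz": 0.75,"wx": 0,"wy": 0,"wz": 0},{"hand": 0,"tx": 0.19,"ty": 1.85,"tz": 0.75,"wx": 0,"wy": 0,"wz": 0},{"hand": 0,"tx": 0,"ty": 0,"tz": 0,"wx": 0,"wy": 0,"wz": 0}]}}

```text
clock: 13.22
eef_pos: [596.5, 325.4, 53.0]
tcp_rot: [2.709, 0.472, 1.53]
contact_force: [-4.5, -0.2, 8.6]
opening: -0.001
grasp_force: 4.1
```

{"api": "arm_command", "payload": {"deltas": [{"hand": 0,"tx": 0.19,"ty": 1.85,"tz": 0.75,"wx": 0,"wy": 0,"wz": 0},{"hand": 0,"tx": 0.19,"ty": 1.85,"tz": 0.75,"wx": 0,"wy": 0,"wz": 0},{"hand": 0,"tx": 0.19,"ty": 1.85,"tz": 0.75,"wx": 0,"wy": 0,"wz": 0},{"hand": 0,"tx": 0,"ty": 0,"tz": 0,"wx": 0,"wy": 0,"wz": 0}]}}

```text
clock: 13.72
eef_pos: [602.5, 325.7, 53.0]
tcp_rot: [2.709, 0.472, 1.53]
contact_force: [-4.6, 1.0, 7.3]
opening: 0.003
grasp_force: 4.1
```

Run:
```python
from h import *
S,R=tool();print(S['eef_pos'],S['contact_force'])
w=grab('wrist')
cv2.imwrite('pics/c6.png',cv2.resize(w['image'][120:400,160:500,::-1],(728,600)))
```

```text
[602.46112117 325.74568942  52.97818188] [-4.58426679  0.98680236  7.3399718 ]
```

View pics/c6.png

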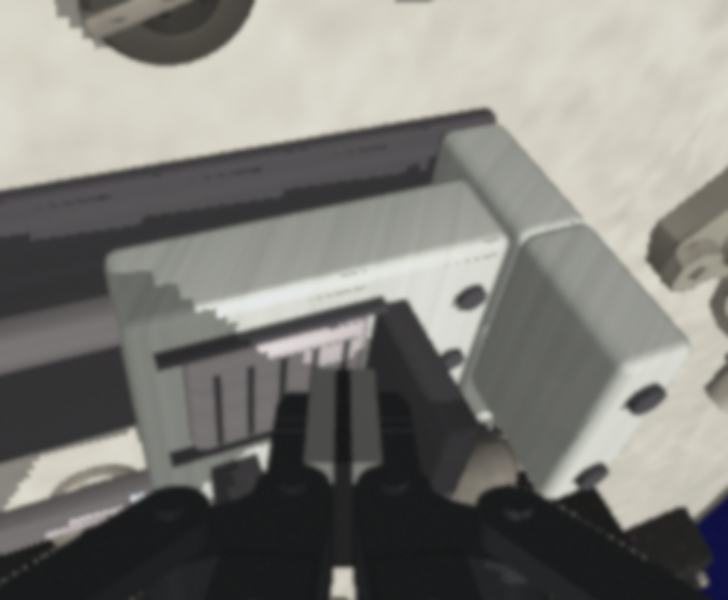

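The carriage face meets the stop block near (510,245), and the finger has slid up to the rest around (385,400). I'll push on until the force rises, to be sure it is against the stop.

{"api": "arm_command", "payload": {"deltas": [{"hand": 0,"tx": 0.19,"ty": 1.85,"tz": 0.75,"wx": 0,"wy": 0,"wz": 0},{"hand": 0,"tx": 0.19,"ty": 1.85,"tz": 0.75,"wx": 0,"wy": 0,"wz": 0},{"hand": 0,"tx": 0,"ty": 0,"tz": 0,"wx": 0,"wy": 0,"wz": 0}]}}

```text
clock: 14.15
eef_pos: [603.8, 325.7, 52.8]
tcp_rot: [2.712, 0.473, 1.529]
contact_force: [-21.7, 2.7, 18.2]
opening: 0.005
grasp_force: 14.0
```

{"api": "arm_command", "payload": {"deltas": [{"hand": 0,"tx": 0,"ty": 0,"tz": 0,"wx": 0,"wy": 0,"wz": 0},{"hand": 0,"tx": 0,"ty": 0,"tz": 0,"wx": 0,"wy": 0,"wz": 0},{"hand": 0,"tx": -0.9,"ty": 0.75,"tz": -1.6,"wx": 0,"wy": 0,"wz": 0},{"hand": 0,"tx": -0.9,"ty": 0.75,"tz": -1.6,"wx": 0,"wy": 0,"wz": 0},{"hand": 0,"tx": -0.9,"ty": 0.75,"tz": -1.6,"wx": 0,"wy": 0,"wz": 0},{"hand": 0,"tx": -0.9,"ty": 0.75,"tz": -1.6,"wx": 0,"wy": 0,"wz": 0},{"hand": 0,"tx": -0.9,"ty": 0.75,"tz": -1.6,"wx": 0,"wy": 0,"wz": 0},{"hand": 0,"tx": -0.9,"ty": 0.75,"tz": -1.6,"wx": 0,"wy": 0,"wz": 0}]}}

```text
clock: 15.15
eef_pos: [603.5, 324.4, 61.6]
tcp_rot: [2.715, 0.474, 1.531]
contact_force: [-8.9, -1.1, -6.9]
opening: -0.0
grasp_force: 4.3
```

{"api": "arm_command", "payload": {"deltas": [{"hand": 0,"tx": 0,"ty": -1,"tz": -2,"wx": 0,"wy": 0,"wz": 0},{"hand": 0,"tx": 0,"ty": 0,"tz": -3,"wx": 0,"wy": 0,"wz": 0},{"hand": 0,"tx": 0,"ty": 0,"tz": -5,"wx": 0,"wy": 0,"wz": 0},{"hand": 0,"tx": 0,"ty": 0,"tz": -10,"wx": 0,"wy": 0,"wz": 0},{"hand": 0,"tx": 0,"ty": 0,"tz": -15,"wx": 0,"wy": 0,"wz": 0},{"hand": 0,"tx": 0,"ty": 0,"tz": -15,"wx": 0,"wy": 0,"wz": 0},{"hand": 0,"tx": 0,"ty": 0,"tz": 0,"wx": 0,"wy": 0,"wz": 0},{"hand": 0,"tx": 0,"ty": 0,"tz": 0,"wx": 0,"wy": 0,"wz": 0}]}}

```text
clock: 16.15
eef_pos: [585.6, 347.8, 104.8]
tcp_rot: [2.708, 0.471, 1.531]
contact_force: [-0.2, 0.0, -0.9]
opening: -0.007
grasp_force: 0.0
```

Run:
```python
from h import *
w=grab('wrist')
T=np.array([np.cos(.065),np.sin(.065),0]);B=np.array([479,320.5,54])+110*T
cv2.imwrite('pics/c7.png',cv2.resize(w['image'][120:400,160:500,::-1],(728,600)))
for z in(0,-6):print(((proj(w,B+[0,0,z])-[160,120])*2.14).round())
```

```text
[272. 290.]
[266. 275.]
```

View pics/c7.png

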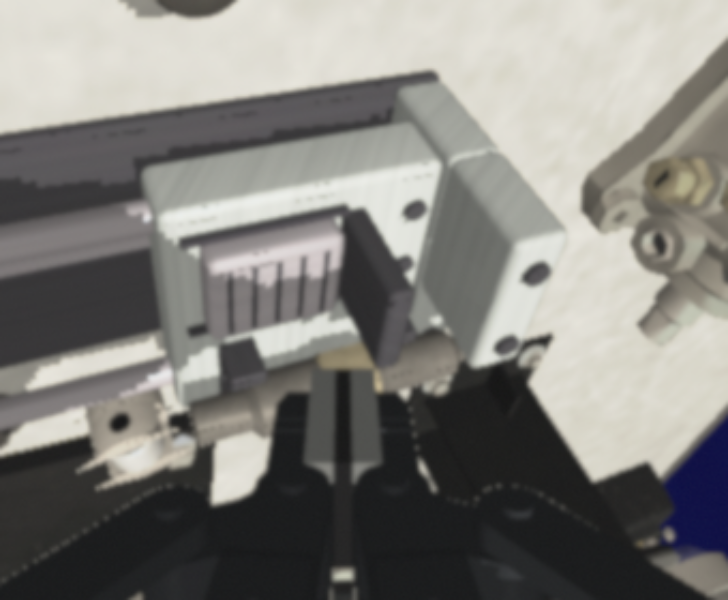

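The carriage sits flush against the stop, the button's side faces show it is up again, and the fingers are clear with no contact force.

```bash
python3 -c "
from rig import r
print(r.sense()['contact_force'],r.sign_off())"
```

```text
the job is handed in; nothing more can be done
[ 0.32052968  0.28700691 -0.41947346] None
```

I pushed the carriage to the stop block with the button held down and let the button come up to lock it, then handed the job in at about 16 s; the last image showed it flush against the stop, but no verdict was returned.

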